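# Slide the masala tin through the gap to the batten

### The job

Push the flat rectangular steel masala tin along the shelf, through the narrow gap between the roti box and the turntable's square base, until its leading end sits flush against the wooden batten beyond them. Only push it with the fingers: keep it flat on the shelf, never lift or tip it, leave everything else on the shelf where it stands, and take the hand away when done.

Things in the scene. Friction and masses are not known exactly. Their poses are not given: they have to be found in the camera images.
- tin: Closed flat steel tin, loose, about 0.35 kg: 92 mm (its x) by 110 mm (its y) by 46 mm high, plus a 6 mm lid button; edges rounded by 7 mm. Origin: centre of its underside, z up. Starts right of the gap, askew and off its line; goes through with its 110 mm side along the gap, +y end leading. It stops where a push stops, and turns to lie flat against two fingertips that push its side or end.
- roti_box: Low steel box with a press-button latch on the face towards the robot, fixed: 150 mm (x) by 140 mm (y) by 60 mm high, with a low carrying bar on top to 67 mm. Origin: centre of its underside, z up. It forms the side of the gap nearer the robot with its +x face (75 mm from its origin). Its +y is the direction in which the tin must be pushed (roughly to the robot's left).
- turntable: Square steel base of the spice turntable, fixed: 150 mm (x) by 130 mm (y) by 40 mm high; on it a round disc of 124 mm diameter that turns freely about the base's centre, its top at 52 mm, with three small pots up to 76 mm high, all within 60 mm of the centre. Origin: centre of the base's underside; axes parallel to the roti box's. Its -x face (75 mm from its origin) is the far side of the gap.
- gap (a point): Point on the shelf at the middle of the gap, turning with the roti box: 126 mm along the roti box's +x from its origin. The gap is 102 mm wide (along this x), so the tin has 5 mm to spare on each side; it reaches from 70 mm before this point to 70 mm beyond it along y (axes as the roti box's).
- batten: Dark wooden batten screwed to the shelf beyond the gap, square across its line: 220 mm (x) by 24 mm (y) by 30 mm high. Origin: centre of its underside; axes parallel to the roti box's; the face to push the tin against is its -y face, 12 mm from the origin.
- katoris: Two steel katoris (bowls of 84 mm diameter) nested one in the other, 48 mm high together, one loose piece at the far side of the shelf, right of the turntable. Origin: centre of its underside. Leave alone.
- tumbler: Steel tumbler, loose, 64 mm diameter, 75 mm high, near the robot, to the right of the roti box. Origin: centre of its underside. Leave alone.
- salt_jar: Glass salt jar with steel cap, loose, 60 mm diameter, 75 mm high, on the far side left of the turntable. Origin: centre of its underside. Leave alone.
- pestle_cup: Small solid marble mortar, loose, 68 mm diameter, 50 mm high, near the robot, to the left of the roti box. Origin: centre of its underside. Leave alone.
- belan: Wooden belan (rolling pin) lying at the robot's right end of the shelf, loose, 310 mm long along its x, 42 mm thick. Origin: under its middle, on the shelf. It rolls if touched. Leave alone.
- colander: White plastic colander, loose, 210 mm diameter, 80 mm high, at the robot's left end of the shelf. Origin: centre of its underside. Leave alone.
There are look-alikes about, which are no part of the job. Leave any orange or pink look-alike of the tin alone.

How it is judged:
On the way, in this order (a step that is already met when the one before it is completed fails the run):
1. the tin lies in the gap, flat on the shelf, between the roti box and the turntable base (y of tin in the frame of gap between -0.04 and 0.04 m and x of tin in the frame of gap between -0.012 and 0.012 m and height (world z) of tin below 0.008 m), for 0.05 s.
2. the whole tin has come out of the gap on the far side (y of tin in the frame of gap above 0.122 m and x of tin in the frame of gap between -0.05 and 0.05 m and height (world z) of tin below 0.008 m), for 0.05 s.
At the end, for the whole second after the job is handed in: The tin lies flat and still on the shelf beyond the gap, its leading 92 mm end against the batten: within 5 mm of touching it and within 0.06 rad of square, the tin's middle within 50 mm of the batten's middle (y of tin in the frame of batten between -0.072 and -0.06 m and x of tin in the frame of batten between -0.05 and 0.05 m and angle between the y axis of tin and the y axis of batten, either way round below 0.06 rad and height (world z) of tin below 0.005 m and angle between tin's own z axis and vertical below 0.04 rad and linear speed of tin below 0.01 m/s).
It fails at once if the tin is lifted (its underside's centre more than 10 mm above the shelf) or tipped (more than 0.15 rad) (height (world z) of tin above 0.01 m or angle between tin's own z axis and vertical above 0.15 rad).
It fails at once if another loose thing (katoris, tumbler, salt jar, mortar, belan, colander) is moved more than 20 mm (distance of any of katoris, tumbler, salt_jar, pestle_cup, belan, colander from where it was at the start of the episode above 0.02 m).
It also fails if it takes over 72 s, if anything falls off the work surface, if the arm or the gripper's body presses on something with over 40 N, if the wrist force passes 120 N, or if a joint passes its speed limit or range.

### The arm

A 7-joint arm with a two-finger parallel gripper is mounted at the origin on the work surface. World frame = base frame: x ahead of the robot, y to its left, z up, the work surface at z = 0. Lengths are in m, angles in rad, forces in N, time in s.
With the tool pointing down it reaches from about 0.35 to 0.9 m from the base axis. Payload 7.2 kg.
Tool frame: the origin (TCP) lies at the very end of the fingers, on their centre line; the grasp point (between the pads) lies 19 mm behind it; z points along the fingers, y is the line along which they close (so a half turn about z gives the same grasp; the last joint's range is limited). The gripper opens to 88 mm and grips with 3 to 60 N. Pads are 20 mm wide; open, the fingers measure 115 mm over their backs; the gripper's body (75 mm by 178 mm) begins 61 mm behind the grasp point.
Start: joints at [1.073, 0.411, -0.013, 1.596, 0.006, 1.134, -0.082], TCP at [0.26, -0.568, 0.223] pointing down, gripper open.
Joint ranges: [-2.95, 2.95], [-0.29, 1.99], [-1.47, 1.44], [0.14, 2.54], [-1.03, 4.17], [0.13, 1.85], [-2.86, 2.86]. Speed limits (rad/s): [2.39, 2.39, 3.01, 3.01, 3.14, 3.14, 3.14].

### API

Orientations are given as a rotation vector (axis times angle).
In Python, from rig import state, camera, close_job, cut_out, pinpoint gives the robot as it stands.
- The arm moves only by the tool move_arm, never from a script. Its arguments are lists of equal length, an entry for each row: "dp": the shift along the world's x, y, z in m, a list of three; "rot": the turn, a rotation vector about the world's x, y, z in degrees, a list of three; "gripper": the gripper command: -1 is fully open, 1 is shut, values between are in proportion. A call has 1 to 10 rows; each row is the pose to reach, as a shift and turn from the pose commanded when the call began; what a row does not reach only later rows make up. A row lasts 1/10 s, in which the tool goes at most 50 mm and 8.59 degrees, less where a joint would pass 70% of its speed; a pose out of reach is approached as far as the arm can. A call with a gripper value outside its range is refused whole. The fingers move at their own pace and stop on an object; "squeeze" is the grip in N (left out, the last holds). Time passes only in rows, so rows that repeat a pose let the fingers close. It gives the time, the measured TCP pose, the force, the opening and the grip force at its end, in the units of the state.
- state(): the state, without advancing time (a new reading comes with each control period).
- camera(name): name is "scene" or "top" or "wrist"; returns a dict with "image" (384x512x3 uint8, blue, green, red), "depth" (384x512 float32, m along the optical axis (not along the pixel's ray), 0 where there is no reading), "camera_matrix" (3x3 intrinsics, pixels), "k1" (the pictures are not rectified: a ray, as slopes to the right and down, at radius r is drawn at 1 + k1 r^2 times it, then the intrinsics apply), "extrinsics" (4x4, takes a point from world to camera coordinates). Camera axes: x right, y down, z forward; pixel columns grow to the right and rows downward; lengths in m; the calibration is good to about 2 mm. A picture is of the moment at which its call begins.
- close_job(): hands the job in; it is judged then, once.
Trained networks look in the newest picture that a camera, given by its name, has taken for a name from the list of things; names that differ only in an ending like _2 or _b are one class to them, and where a whole thing is asked for, a point or a joint stands for the part that bears it (a point fixed in the world has none). Each returns a list of dicts, best first, with "p" (0 to 1); they miss things now and then, are a little off and sometimes report something else, mostly with a low value. They report only what shows in the picture. A call takes as long as a camera call. They do not tell look-alikes from the thing itself.
- cut_out(label, camera): "region" (384x512 bool, what is visible of it) and "rect" ([centre column, centre row, width, height] in pixels, round what is visible of it).
- pinpoint(label, camera): "pixel" ([row, column] in pixels: a listed point, or the origin of a listed thing).
The state is a dict: "time_s": time; "q": joint angles; "qvel": joint speeds; "joint_efforts": joint torques, N m; "tool_pos": TCP position; "ee_rot": TCP orientation; "ft_force": force on the tool from outside, world axes, zero at the start; "torque": the same for the moment, N m; "width": finger opening in m; "gripper_force": force on a finger pad.
Only numpy, scipy, OpenCV 4.12 (cv2) and the standard library are available. Lean on these libraries where they do the work, as an engineer would, in place of code of your own. Each camera call takes 0.05 s, during which the arm holds its last target. There are 200 camera calls.

## Working session

There is one attempt and no reset: what is moved stays moved. The work goes in short steps, Python scripts to look and compute and a tool call to move; the robot and the scene stay as the last step left them, time stands still between calls to the robot, and variables do not carry over. Pictures are saved under pics/ and viewed, at most 10 in all, crops included, and the job is handed in when it is done.

Besides the shell and the picture viewer there is one more tool, called by a JSON object that holds its "name" and its "arguments", one argument or row to a line. move_arm: Moves the arm, as the interface text tells. Its arguments: {"type":"object","properties":{"dp":{"type":"array","items":{"type":"array","items":{"type":"number"}}},"rot":{"type":"array","items":{"type":"array","items":{"type":"number"}}},"gripper":{"type":"array","items":{"type":"number"}},"squeeze":{"type":"number"}},"required":["dp","rot","gripper"]}

```bash
ls; mkdir -p pics
cat > h.py <<'E'
import numpy as np, cv2
from rig import state, camera, close_job, cut_out, pinpoint
def rays(c,px):  # px: Nx2 (col,row) -> slopes
    K=c["camera_matrix"]; d=np.array([c["k1"],0,0,0,0],float)
    return cv2.undistortPoints(np.asarray(px,float).reshape(-1,1,2),K,d)[:,0]
def cloud(c):
    h,w=c["depth"].shape; u,v=np.meshgrid(np.arange(w),np.arange(h))
    s=rays(c,np.c_[u.ravel(),v.ravel()]); z=c["depth"].ravel()
    p=np.c_[s*z[:,None],z]; E=c["extrinsics"]; P=(p-E[:3,3])@E[:3,:3]
    P[z==0]=np.nan
    return P.reshape(h,w,3)
E
python3 - <<'E'
from h import *
for n in("top","scene"):
    c=camera(n); cv2.imwrite(f"pics/{n}0.png",c["image"]); P=cloud(c)
    for l in("tin","roti_box","turntable","batten","katoris","tumbler","belan","salt_jar","pestle_cup"):
        for r in cut_out(l,n)[:4]:
            m=r["region"]; q=P[m]; q=q[~np.isnan(q[:,0])]
            print(n,l,round(r["p"],2),np.round(r["rect"]),np.round(np.median(q,0),3),np.round(np.percentile(q,[2,98],axis=0),3).tolist())
E
```

```text
pics
top tin 0.92 [310. 176.  37.  33.] [ 0.582 -0.176  0.047] [[0.537, -0.229, 0.028], [0.631, -0.124, 0.054]]
top tin 0.85 [382. 272.  29.  35.] [ 0.255 -0.412  0.047] [[0.199, -0.464, 0.008], [0.309, -0.366, 0.054]]
top tin 0.82 [337. 235.  42.  38.] [ 0.389 -0.262  0.047] [[0.338, -0.321, 0.002], [0.442, -0.207, 0.054]]
top tin 0.57 [364. 171.  38.  39.] [ 0.599 -0.369  0.047] [[0.543, -0.424, 0.011], [0.658, -0.319, 0.054]]
top roti_box 0.79 [248. 223.  46.  50.] [0.419 0.035 0.057] [[0.343, -0.035, 0.0], [0.493, 0.107, 0.065]]
top turntable 0.55 [238. 156.  48.  45.] [0.662 0.068 0.05 ] [[0.594, 0.007, 0.028], [0.74, 0.133, 0.079]]
top batten 0.56 [177. 196.  10.  63.] [0.528 0.267 0.029] [[0.417, 0.249, 0.006], [0.621, 0.286, 0.035]]
top katoris 0.59 [274. 123.  25.  24.] [ 0.772 -0.054  0.023] [[0.727, -0.089, 0.008], [0.806, -0.017, 0.052]]
top tumbler 0.67 [290. 231.  19.  19.] [ 0.399 -0.11   0.009] [[0.368, -0.134, -0.002], [0.426, -0.077, 0.078]]
top belan 0.91 [409. 192.  18.  86.] [ 0.524 -0.519  0.036] [[0.386, -0.546, 0.017], [0.667, -0.502, 0.046]]
top salt_jar 0.75
[... 1147 characters left out ...]
, 0.007], [0.806, -0.012, 0.048]]
scene tumbler 0.58 [242. 151.  16.  26.] [ 0.4   -0.101  0.049] [[0.369, -0.13, 0.009], [0.43, -0.07, 0.075]]
scene belan 0.73 [133. 128.  69.  50.] [ 0.539 -0.514  0.03 ] [[0.396, -0.559, -0.003], [0.675, -0.498, 0.044]]
scene salt_jar 0.82 [257. 266.  23.  31.] [0.738 0.214 0.067] [[0.698, 0.181, -0.002], [0.757, 0.237, 0.076]]
scene salt_jar 0.52 [268. 179.  53.  52.] [0.439 0.05  0.055] [[0.353, -0.024, 0.009], [0.501, 0.115, 0.062]]
scene salt_jar 0.49 [133. 127.  67.  48.] [ 0.539 -0.513  0.031] [[0.387, -0.537, 0.01], [0.674, -0.498, 0.044]]
scene pestle_cup 0.88 [312. 191.  19.  22.] [0.396 0.19  0.045] [[0.356, 0.158, -0.003], [0.418, 0.216, 0.052]]
```

```bash
python3 -c "
import cv2,numpy as np
a=cv2.imread('pics/top0.png');cv2.imwrite('pics/top0b.png',cv2.resize(a,(800,600)))"
```

```text
(no output)
```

View pics/top0b.png

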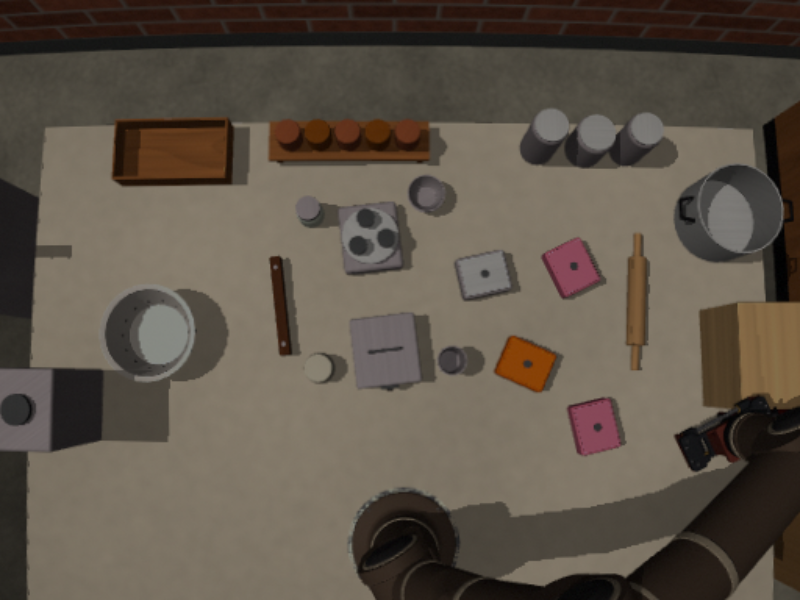

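View pics/scene0.png

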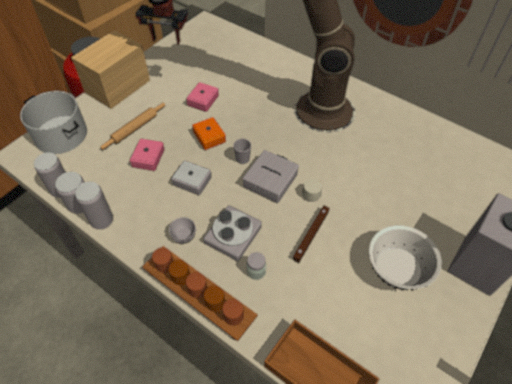

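The steel-grey tin is at (485,274) in the enlarged top picture, i.e. (310,176) native. The look-alikes are orange at (337,235) and pink at (364,171) and (382,272). Only the grey one lies right of the gap. Next I'll confirm it in a crop and fit the poses.

```bash
cat >> h.py <<'E'
def fit(P,cen,r,z0,z1):
    q=P.reshape(-1,3); q=q[~np.isnan(q[:,0])]
    q=q[(np.hypot(q[:,0]-cen[0],q[:,1]-cen[1])<r)&(q[:,2]>z0)&(q[:,2]<z1)]
    (cx,cy),(w,h),a=cv2.minAreaRect((q[:,:2]*1000).astype(np.float32))
    return np.round([cx,cy,w,h,a],1),len(q)
E
python3 - <<'E'
from h import *
s=state(); print(s["ee_rot"],s["tool_pos"],s["ft_force"],s["width"])
for n in("top","scene"):
    c=camera(n); P=cloud(c)
    print(n,"tin",fit(P,(.585,-.175),.085,.038,.06)); print("roti",fit(P,(.42,.036),.115,.05,.063))
    print("turn",fit(P,(.667,.075),.11,.03,.046)); print("batten",fit(P,(.52,.267),.13,.02,.036))
    for l in("gap","tin","batten"):
        for r in pinpoint(l,n)[:2]:
            u=rays(c,[r["pixel"][::-1]])[0]; E=c["extrinsics"]; o=-E[:3,:3].T@E[:3,3]; d=E[:3,:3].T@np.array([*u,1]); print(l,round(r["p"],2),np.round(o-d*o[2]/d[2],4))
c=camera("top")["image"]; cv2.imwrite("pics/crop.png",cv2.resize(c[100:290,160:410],(750,570),interpolation=cv2.INTER_CUBIC))
E
```

```text
[3.06930555e+00 6.69989225e-01 2.49788695e-05] [ 0.26043967 -0.56816068  0.22264543] [-0.41768693 -0.36247284  0.47604765] 0.08755019485148131
top tin (array([ 585.8, -178.2,   92.5,  107.4,   12.3]), 817)
roti (array([415.4,  35.3, 158.4, 140. ,   6.7]), 1767)
turn (array([669.4,  69. , 151.5, 130.1,   6.7]), 581)
batten (array([518.6, 267.7, 219.7,  25.6,   6.6]), 458)
gap 0.54 [0.396  0.1833 0.    ]
gap 0.26 [ 0.3935 -0.0991  0.    ]
tin 0.92 [ 0.5888 -0.1856  0.    ]
tin 0.86 [ 0.3929 -0.267   0.    ]
batten 0.94 [0.5164 0.2593 0.    ]
scene tin (array([ 587.6, -174.2,   94.4,  111.6,   10.8]), 657)
roti (array([424. ,  17.4, 157.6, 188.9,   8.2]), 1403)
turn (array([671.6,  74.5, 151.5, 129.5,   6.5]), 637)
batten (array([510.4, 267.6, 241.6,  75.7,  21.2]), 494)
gap 0.65 [0.5517 0.0566 0.    ]
tin 0.79 [ 0.3594 -0.2782  0.    ]
tin 0.73 [ 0.2476 -0.4071  0.    ]
batten 0.9 [0.5209 0.2719 0.    ]
```

View pics/crop.png

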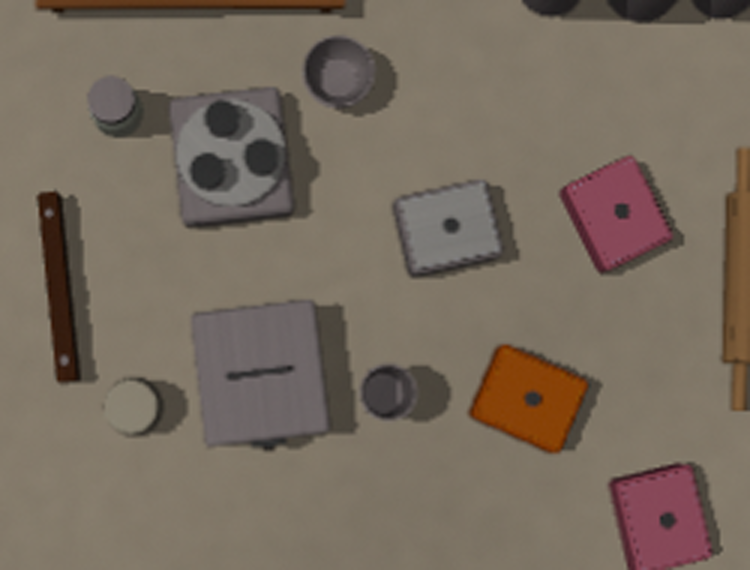

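Confirmed: the grey tin is at (450,225) in the crop. The gap line runs through about (0.545, 0.05) at a yaw of 6.6°, and the tin is about 15 mm off it and 5° askew. I'll move up for a close wrist view.

{"name": "move_arm", "arguments": {
  "dp": [
    [0.03, 0.04, 0.02],
    [0.07, 0.09, 0.04],
    [0.11, 0.14, 0.06],
    [0.14, 0.18, 0.08],
    [0.17, 0.22, 0.1],
    [0.2, 0.26, 0.12],
    [0.23, 0.3, 0.12],
    [0.26, 0.34, 0.12],
    [0.29, 0.38, 0.12],
    [0.32, 0.41, 0.12]
  ],
  "rot": [
    [0, 0, -2],
    [0, 0, -4],
    [0, 0, -6],
    [0, 0, -8],
    [0, 0, -10],
    [0, 0, -12],
    [0, 0, -14],
    [0, 0, -16],
    [0, 0, -18],
    [0, 0, -18]
  ],
  "gripper": [-1, -1, -1, -1, -1, -1, -1, -1, -1, -1]
}}

```text
time_s: 2.45
tool_pos: [0.5556, -0.1862, 0.3426]
ee_rot: [3.136, 0.179, 0.002]
ft_force: [-0.0, -0.2, 0.4]
width: 0.0875
gripper_force: 0.0
```

{"name": "move_arm", "arguments": {
  "dp": [
    [0, 0.02, 0],
    [0, 0.04, 0],
    [0, 0.05, 0],
    [0, 0.05, 0],
    [0, 0.05, 0],
    [0, 0.05, 0]
  ],
  "rot": [
    [0, 0, 0],
    [0, 0, 0],
    [0, 0, 0],
    [0, 0, 0],
    [0, 0, 0],
    [0, 0, 0]
  ],
  "gripper": [-1, -1, -1, -1, -1, -1]
}}

```text
time_s: 3.05
tool_pos: [0.5545, -0.1396, 0.3418]
ee_rot: [3.136, 0.178, -0.0]
ft_force: [-0.1, 0.7, 0.1]
width: 0.0876
gripper_force: 0.0
```

Run:
```python
from h import *
n="wrist"
c=camera(n); P=cloud(c); cv2.imwrite("pics/w1.png",c["image"])
E=c["extrinsics"]; print(-E[:3,:3].T@E[:3,3],E[2,:3])
for nm,a in dict(tin=((.585,-.175),.085,.042,.06),roti=((.42,.036),.115,.05,.063),turn=((.667,.075),.11,.034,.044),batten=((.52,.267),.13,.02,.036)).items():
    try: print(nm,fit(P,*a))
    except Exception as e: print(nm,"none")
```

```text
[ 0.63515268 -0.13062794  0.50431166] [-0.29219665 -0.03350708 -0.9557711 ]
tin (array([ 587.1, -177.1,   90.1,  108.1,   12.5]), 4731)
roti (array([425. ,  15.5, 149.1, 185.5,   6.4]), 6853)
turn (array([663.9,  70.4, 136.1, 129.4,   7.1]), 2860)
batten (array([422.2, 229.7,  74.2,  35.1,  56. ]), 130)
```

View pics/w1.png

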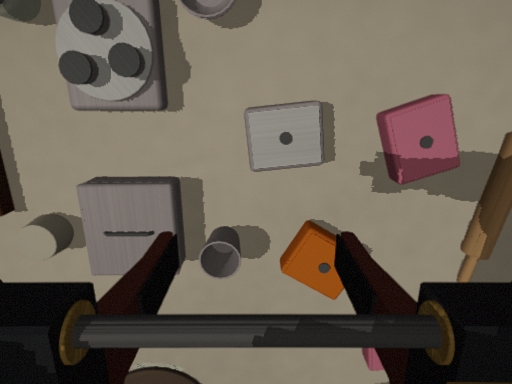

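Run:
```python
from h import *
c=camera("wrist"); P=cloud(c); q=P.reshape(-1,3); q=q[~np.isnan(q[:,0])]
a=np.radians(6.6); n=np.array([np.cos(a),np.sin(a)]); u=np.array([-n[1],n[0]])
N=q[:,:2]@n; U=q[:,:2]@u
def edge(lab,z0,z1,nr,far):
    m=(q[:,2]>z0)&(q[:,2]<z1)&(N>nr[0])&(N<nr[1])
    for lo in np.arange(-.05,.12,.02):
        k=m&(U>lo)&(U<lo+.02)
        if k.sum()>30: print(lab,round(lo,2),np.round(np.percentile(N[k],98 if far else 2),4),k.sum())
edge("roti",.056,.063,(.38,.53),True); edge("turn",.034,.044,(.57,.66),False)
m=(q[:,2]>.05)&(q[:,2]<.065)&(N>.40)&(N<.53)&(U>-.1)&(U<.15); print("roti U",np.percentile(U[m],[1,99]))
```

```text
roti -0.05 0.4958 787
roti -0.03 0.4948 920
roti -0.01 0.4947 919
roti 0.01 0.4947 931
roti 0.03 0.4947 979
roti 0.05 0.4941 376
turn -0.05 0.6 275
turn -0.03 0.5999 158
turn -0.01 0.5999 142
turn 0.01 0.5999 191
turn 0.03 0.6012 309
turn 0.05 0.6028 110
roti U [-0.0794554   0.14214107]
```

The wrist picture shows the tin at (286,137), the roti box at (133,225) and the turntable at (110,55). In gap axes the line is at N = 0.5475. The tin is at N = 0.563, U = -0.243, with about 5.8° of skew. I'll square it and shift it sideways by pushing its far side.

{"name": "move_arm", "arguments": {
  "dp": [
    [0.04, -0.01, 0],
    [0.08, -0.02, 0],
    [0.11, -0.028, -0.02],
    [0.114, -0.028, -0.06],
    [0.114, -0.028, -0.1],
    [0.114, -0.028, -0.14],
    [0.114, -0.028, -0.18],
    [0.114, -0.028, -0.22],
    [0.114, -0.028, -0.25],
    [0.114, -0.028, -0.25]
  ],
  "rot": [
    [0, 0, 0],
    [0, 0, 0],
    [0, 0, 0],
    [0, 0, 0],
    [0, 0, 0],
    [0, 0, 0],
    [0, 0, 0],
    [0, 0, 0],
    [0, 0, 0],
    [0, 0, 0]
  ],
  "gripper": [-0.36, -0.36, -0.36, -0.36, -0.36, -0.36, -0.36, -0.36, -0.36, -0.36]
}}

```text
time_s: 4.15
tool_pos: [0.6654, -0.1664, 0.0866]
ee_rot: [-3.135, -0.18, 0.013]
ft_force: [-0.7, 0.2, -0.1]
width: 0.0596
gripper_force: 0.0
```

{"name": "move_arm", "arguments": {
  "dp": [
    [0, 0, -0.02],
    [0, 0, -0.04],
    [0, 0, -0.06],
    [0, 0, -0.07],
    [0, 0, -0.07],
    [0, 0, -0.07]
  ],
  "rot": [
    [0, 0, 0],
    [0, 0, 0],
    [0, 0, 0],
    [0, 0, 0],
    [0, 0, 0],
    [0, 0, 0]
  ],
  "gripper": [-0.36, -0.36, -0.36, -0.36, -0.36, -0.36]
}}

```text
time_s: 4.75
tool_pos: [0.6696, -0.1663, 0.0231]
ee_rot: [3.136, 0.181, 0.002]
ft_force: [-1.1, 0.4, 0.8]
width: 0.0599
gripper_force: 0.0
```

{"name": "move_arm", "arguments": {
  "dp": [
    [-0.008, -0.001, -0.004],
    [-0.016, -0.002, -0.004],
    [-0.022, -0.0025, -0.004],
    [-0.026, -0.003, -0.004],
    [-0.029, -0.0035, -0.004],
    [-0.032, -0.0037, -0.004],
    [-0.034, -0.004, -0.004],
    [-0.036, -0.0042, -0.004],
    [-0.036, -0.0042, -0.004]
  ],
  "rot": [
    [0, 0, 0],
    [0, 0, 0],
    [0, 0, 0],
    [0, 0, 0],
    [0, 0, 0],
    [0, 0, 0],
    [0, 0, 0],
    [0, 0, 0],
    [0, 0, 0]
  ],
  "gripper": [-0.36, -0.36, -0.36, -0.36, -0.36, -0.36, -0.36, -0.36, -0.36]
}}

```text
time_s: 5.65
tool_pos: [0.6328, -0.1702, 0.0179]
ee_rot: [3.136, 0.182, 0.0]
ft_force: [2.6, -0.0, 0.1]
width: 0.0601
gripper_force: 0.9
```

```bash
cat >> h.py <<'E'
a_=np.radians(6.6); n_=np.array([np.cos(a_),np.sin(a_)]); u_=np.array([-n_[1],n_[0]])
def NU(p): p=np.asarray(p)[:2]; return np.round([p@n_,p@u_],4)
E
python3 - <<'E'
from h import *
s=state(); print("tcp",NU(s["tool_pos"]),s["tool_pos"],s["ft_force"])
for n in("top","scene","wrist"):
    P=cloud(camera(n))
    try: f,k=fit(P,(.573,-.177),.075,.042,.049); print(n,f,k,NU(f[:2]/1000))
    except Exception as e: print(n,e)
E
```

```text
tcp [ 0.609  -0.2418] [ 0.63276165 -0.17020095  0.01790194] [ 2.56916112e+00 -2.14164986e-03  1.43260407e-01]
top [ 567.7 -153.7   85.    59.9    6.9] 262 [ 0.5463 -0.2179]
scene [ 584.6 -166.5  105.5  101.6    7.9] 104 [ 0.5616 -0.2326]
wrist [ 605.7 -174.9   73.3   97.     5. ] 7537 [ 0.5816 -0.2434]
```

{"name": "move_arm", "arguments": {
  "dp": [
    [-0.002, 0, 0],
    [-0.004, -0.0005, 0],
    [-0.0055, -0.0006, 0],
    [-0.0055, -0.0006, 0]
  ],
  "rot": [
    [0, 0, 0],
    [0, 0, 0],
    [0, 0, 0],
    [0, 0, 0]
  ],
  "gripper": [-0.36, -0.36, -0.36, -0.36]
}}

```text
time_s: 6.2
tool_pos: [0.6268, -0.1706, 0.0176]
ee_rot: [-3.136, -0.181, 0.001]
ft_force: [1.6, -0.1, 0.9]
width: 0.06
gripper_force: 0.7
```

{"name": "move_arm", "arguments": {
  "dp": [
    [0.01, 0.001, 0],
    [0.03, 0.003, 0],
    [0.03, 0.003, 0.04],
    [0.02, 0.002, 0.08],
    [0, -0.03, 0.12],
    [-0.02, -0.06, 0.16],
    [-0.03, -0.09, 0.2],
    [-0.03, -0.1, 0.22],
    [-0.03, -0.1, 0.22]
  ],
  "rot": [
    [0, 0, 0],
    [0, 0, 0],
    [0, 0, 0],
    [0, 0, 0],
    [0, 0, 8],
    [0, 0, 16],
    [0, 0, 24],
    [0, 0, 32],
    [0, 0, 40]
  ],
  "gripper": [-0.36, -0.36, -0.36, -0.36, -0.36, -0.36, -0.36, -0.36, -0.36]
}}

```text
time_s: 7.1
tool_pos: [0.5978, -0.2755, 0.2425]
ee_rot: [2.879, 1.241, 0.005]
ft_force: [0.3, 0.5, -0.3]
width: 0.0598
gripper_force: 0.0
```

Run:
```python
from h import *
s=state(); print("tcp",NU(s["tool_pos"]),s["tool_pos"],s["ft_force"],s["ee_rot"])
for n in("top","scene","wrist"):
    c=camera(n);P=cloud(c); cv2.imwrite(f"pics/{n}2.png",c["image"])
    try: f,k=fit(P,(.573,-.177),.085,.042,.049); print(n,f,k,NU(f[:2]/1000))
    except Exception as e: print(n,e)
```

```text
tcp [ 0.5622 -0.3424] [ 0.59780113 -0.27552608  0.24251037] [ 0.33125715  0.51540302 -0.26027827] [2.8793551  1.24138381 0.00466933]
top [ 568.  -175.7   91.7  106.     7. ] 486 [ 0.544  -0.2398]
scene [ 571.4 -170.3   89.6  108.9    5.8] 470 [ 0.548  -0.2348]
wrist [ 570.  -174.5   90.3  109.1    6.5] 6165 [ 0.5462 -0.2389]
```

The tin is squared (yaw 6.5°) and about 1 mm from the line. Now I'll go behind its end.

{"name": "move_arm", "arguments": {
  "dp": [
    [0, 0, 0],
    [-0.01, 0.01, 0],
    [-0.0175, 0.0154, 0],
    [-0.0175, 0.0154, 0],
    [-0.0175, 0.0154, -0.02],
    [-0.0175, 0.0154, -0.04],
    [-0.0175, 0.0154, -0.08],
    [-0.0175, 0.0154, -0.12],
    [-0.0175, 0.0154, -0.14],
    [-0.0175, 0.0154, -0.14]
  ],
  "rot": [
    [0, 0, 8],
    [0, 0, 16],
    [0, 0, 24],
    [0, 0, 32],
    [0, 0, 40],
    [0, 0, 48],
    [0, 0, 50],
    [0, 0, 50],
    [0, 0, 50],
    [0, 0, 50]
  ],
  "gripper": [-0.23, -0.23, -0.23, -0.23, -0.23, -0.23, -0.23, -0.23, -0.23, -0.23]
}}

```text
time_s: 8.25
tool_pos: [0.5771, -0.2536, 0.0932]
ee_rot: [-2.087, -2.338, 0.004]
ft_force: [-0.2, 0.8, 1.3]
width: 0.054
gripper_force: 0.0
```

Run:
```python
from h import *
from scipy.spatial.transform import Rotation as R
s=state(); M=R.from_rotvec(s["ee_rot"]).as_matrix(); print("tcp",NU(s["tool_pos"]),s["tool_pos"],np.degrees(np.arctan2(M[1,0],M[0,0])),M[:,2],s["q"])
```

```text
tcp [ 0.5441 -0.3183] [ 0.57710939 -0.25363552  0.09318607] 96.50315779720205 [-0.00757924  0.00349224 -0.99996518] [ 0.69385583  0.61174604 -0.51246056  1.6734379   0.34973428  0.95764426
  0.16648155]
```

{"name": "move_arm", "arguments": {
  "dp": [
    [0.003, -0.004, -0.02],
    [0.003, -0.004, -0.04],
    [0.003, -0.004, -0.06],
    [0.003, -0.004, -0.073],
    [0.003, -0.004, -0.073],
    [0.003, -0.004, -0.073]
  ],
  "rot": [
    [0, 0, 0],
    [0, 0, 0],
    [0, 0, 0],
    [0, 0, 0],
    [0, 0, 0],
    [0, 0, 0]
  ],
  "gripper": [-0.23, -0.23, -0.23, -0.23, -0.23, -0.23]
}}

```text
time_s: 8.85
tool_pos: [0.5833, -0.2594, 0.0252]
ee_rot: [2.089, 2.345, 0.001]
ft_force: [0.2, -0.0, -0.3]
width: 0.0541
gripper_force: 0.0
```

```bash
python3 -c "
from h import *
s=state();print(NU(s['tool_pos']),s['tool_pos'],s['ft_force'])"
```

```text
[ 0.5496 -0.3247] [ 0.58326272 -0.25937545  0.02519367] [ 0.20475667 -0.0264826  -0.33381043]
```

{"name": "move_arm", "arguments": {
  "dp": [
    [-0.003, 0.01, -0.005],
    [-0.0045, 0.02, -0.005],
    [-0.0055, 0.03, -0.005],
    [-0.0065, 0.04, -0.005],
    [-0.0075, 0.05, -0.005],
    [-0.009, 0.062, -0.005],
    [-0.0105, 0.074, -0.005],
    [-0.012, 0.086, -0.005],
    [-0.013, 0.095, -0.005],
    [-0.0135, 0.1, -0.005]
  ],
  "rot": [
    [0, 0, 0],
    [0, 0, 0],
    [0, 0, 0],
    [0, 0, 0],
    [0, 0, 0],
    [0, 0, 0],
    [0, 0, 0],
    [0, 0, 0],
    [0, 0, 0],
    [0, 0, 0]
  ],
  "gripper": [-0.23, -0.23, -0.23, -0.23, -0.23, -0.23, -0.23, -0.23, -0.23, -0.23]
}}

```text
time_s: 9.85
tool_pos: [0.5692, -0.1581, 0.0199]
ee_rot: [2.088, 2.347, 0.0]
ft_force: [0.2, -3.9, 2.1]
width: 0.0542
gripper_force: 1.6
```

Run:
```python
from h import *
s=state(); print("tcp",NU(s["tool_pos"]),s["tool_pos"],s["ft_force"])
for n in("top","scene","wrist"):
    c=camera(n);P=cloud(c); cv2.imwrite(f"pics/{n}3.png",c["image"])
    t=NU(s["tool_pos"])[1]+.07; w=.5475*n_+t*u_
    try: f,k=fit(P,w,.075,.042,.049); print(n,f,k,NU(f[:2]/1000))
    except Exception as e: print(n,e)
    q=P.reshape(-1,3); q=q[~np.isnan(q[:,0])]; U=q[:,:2]@u_; N=q[:,:2]@n_
    for lo in np.arange(t-.045,t+.04,.02):
        k=(abs(q[:,2]-.0455)<.003)&(U>lo)&(U<lo+.02)&(abs(N-.547)<.07)
        if k.sum()>10: print(" ",round(lo,3),np.round(np.percentile(N[k],[2,98]),4),k.sum())
```

```text
tcp [ 0.5473 -0.2225] [ 0.56924234 -0.15812073  0.0199128 ] [ 0.16938423 -3.87727819  2.10990771]
top [558.1 -91.4  90.1 102.    6.3] 460 [ 0.5439 -0.1549]
  -0.198 [0.5001 0.5874] 73
  -0.178 [0.5022 0.5878] 75
  -0.158 [0.5008 0.5859] 78
  -0.138 [0.502  0.5888] 93
  -0.118 [0.5017 0.5865] 57
scene [562.5 -95.5  88.8 123.1   6.3] 512 [ 0.5478 -0.1595]
  -0.198 [0.5091 0.5866] 86
  -0.178 [0.5083 0.5906] 86
  -0.158 [0.5066 0.5908] 86
  -0.138 [0.5059 0.5883] 93
  -0.118 [0.5068 0.589 ] 82
wrist [ 561.2 -100.4   90.3  116.5    6.6] 40615 [ 0.5459 -0.1642]
  -0.198 [0.5032 0.5891] 4551
  -0.178 [0.5032 0.5891] 4739
  -0.158 [0.5029 0.5891] 5294
  -0.138 [0.5028 0.5888] 6536
  -0.118 [0.5029 0.5892] 3999
```

View pics/wrist3.png

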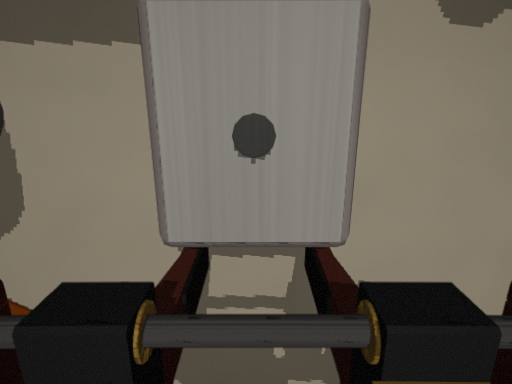

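The wrist view shows the tin square against both fingertips, lid button at (254,135). It is centred to about 1.5 mm, so I'll push it into the gap.

{"name": "move_arm", "arguments": {
  "dp": [
    [-0.0005, 0.008, 0],
    [-0.0015, 0.016, 0],
    [-0.0025, 0.024, 0],
    [-0.0034, 0.032, 0],
    [-0.0043, 0.04, 0],
    [-0.0052, 0.048, 0],
    [-0.006, 0.056, 0],
    [-0.007, 0.064, 0]
  ],
  "rot": [
    [0, 0, 0],
    [0, 0, 0],
    [0, 0, 0],
    [0, 0, 0],
    [0, 0, 0],
    [0, 0, 0],
    [0, 0, 0],
    [0, 0, 0]
  ],
  "gripper": [-0.23, -0.23, -0.23, -0.23, -0.23, -0.23, -0.23, -0.23]
}}

```text
time_s: 10.8
tool_pos: [0.5622, -0.0947, 0.0198]
ee_rot: [2.089, 2.346, 0.0]
ft_force: [1.0, -1.5, -0.8]
width: 0.0539
gripper_force: 0.7
```

```bash
cat > chk.py <<'E'
from h import *
s=state(); print("tcp",NU(s["tool_pos"]),s["tool_pos"],s["ft_force"],s["time_s"])
P=cloud(camera("wrist")); q=P.reshape(-1,3); q=q[~np.isnan(q[:,0])]; U=q[:,:2]@u_; N=q[:,:2]@n_
t=NU(s["tool_pos"])[1]+.065
for lo in np.arange(t-.05,t+.05,.02):
    m=(U>lo)&(U<lo+.02); r=[round(lo,3)]
    for z,a,b,p in((.06,.44,.53,99),(.0455,.497,.53,1),(.0455,.56,.597,99),(.039,.592,.66,1)):
        k=m&(abs(q[:,2]-z)<.003)&(N>a)&(N<b); r.append(np.round(np.percentile(N[k],p),4) if k.sum()>20 else None)
    print(r)
E
python3 chk.py
```

```text
tcp [ 0.5476 -0.1586] [ 0.56218805 -0.09465015  0.01978221] [ 1.00749212 -1.47516957 -0.7907715 ] 10.8
[np.float64(-0.144), None, np.float64(0.5029), np.float64(0.5908), None]
[np.float64(-0.124), None, np.float64(0.5028), np.float64(0.5909), None]
[np.float64(-0.104), None, np.float64(0.5028), np.float64(0.5907), np.float64(0.592)]
[np.float64(-0.084), np.float64(0.4958), np.float64(0.5024), np.float64(0.5908), np.float64(0.6015)]
[np.float64(-0.064), np.float64(0.4962), np.float64(0.4975), np.float64(0.5908), np.float64(0.601)]
[np.float64(-0.044), None, np.float64(0.4973), np.float64(0.5904), np.float64(0.6008)]
```

Clearances are good on both sides; I'll keep pushing.

{"name": "move_arm", "arguments": {
  "dp": [
    [-0.0008, 0.009, 0],
    [-0.0018, 0.018, 0],
    [-0.0028, 0.027, 0],
    [-0.0038, 0.036, 0],
    [-0.0049, 0.045, 0],
    [-0.0059, 0.054, 0],
    [-0.007, 0.063, 0],
    [-0.008, 0.072, 0],
    [-0.009, 0.081, 0]
  ],
  "rot": [
    [0, 0, 0],
    [0, 0, 0],
    [0, 0, 0],
    [0, 0, 0],
    [0, 0, 0],
    [0, 0, 0],
    [0, 0, 0],
    [0, 0, 0],
    [0, 0, 0]
  ],
  "gripper": [-0.23, -0.23, -0.23, -0.23, -0.23, -0.23, -0.23, -0.23, -0.23]
}}

```text
time_s: 11.75
tool_pos: [0.5532, -0.0138, 0.0198]
ee_rot: [2.089, 2.346, -0.0]
ft_force: [-0.7, -2.8, 1.8]
width: 0.0541
gripper_force: 1.5
```

```bash
python3 chk.py
```

```text
tcp [ 0.548  -0.0773] [ 0.55321142 -0.0137809   0.01982718] [-0.7086977  -2.83870231  1.80421303] 11.75
[np.float64(-0.062), np.float64(0.4958), np.float64(0.4973), np.float64(0.5912), np.float64(0.6006)]
[np.float64(-0.042), np.float64(0.4959), np.float64(0.4975), np.float64(0.5912), np.float64(0.5931)]
[np.float64(-0.022), np.float64(0.4956), np.float64(0.5026), np.float64(0.5912), np.float64(0.5928)]
[np.float64(-0.002), np.float64(0.4957), np.float64(0.5027), np.float64(0.591), np.float64(0.5929)]
[np.float64(0.018), np.float64(0.4959), np.float64(0.5028), np.float64(0.5911), np.float64(0.5931)]
```

{"name": "move_arm", "arguments": {
  "dp": [
    [-0.001, 0.009, 0],
    [-0.002, 0.018, 0],
    [-0.003, 0.027, 0],
    [-0.0042, 0.036, 0],
    [-0.0052, 0.045, 0],
    [-0.0062, 0.054, 0],
    [-0.0073, 0.063, 0],
    [-0.0083, 0.072, 0],
    [-0.0093, 0.081, 0],
    [-0.0104, 0.09, 0]
  ],
  "rot": [
    [0, 0, 0],
    [0, 0, 0],
    [0, 0, 0],
    [0, 0, 0],
    [0, 0, 0],
    [0, 0, 0],
    [0, 0, 0],
    [0, 0, 0],
    [0, 0, 0],
    [0, 0, 0]
  ],
  "gripper": [-0.23, -0.23, -0.23, -0.23, -0.23, -0.23, -0.23, -0.23, -0.23, -0.23]
}}

```text
time_s: 12.8
tool_pos: [0.5427, 0.0763, 0.0197]
ee_rot: [2.089, 2.346, -0.0]
ft_force: [-0.1, -2.8, 2.3]
width: 0.054
gripper_force: 1.5
```

{"name": "move_arm", "arguments": {
  "dp": [
    [-0.001, 0.009, 0],
    [-0.002, 0.018, 0],
    [-0.003, 0.027, 0],
    [-0.004, 0.034, 0],
    [-0.0045, 0.039, 0],
    [-0.005, 0.043, 0],
    [-0.0055, 0.047, 0],
    [-0.0055, 0.047, 0]
  ],
  "rot": [
    [0, 0, 0],
    [0, 0, 0],
    [0, 0, 0],
    [0, 0, 0],
    [0, 0, 0],
    [0, 0, 0],
    [0, 0, 0],
    [0, 0, 0]
  ],
  "gripper": [-0.23, -0.23, -0.23, -0.23, -0.23, -0.23, -0.23, -0.23]
}}

```text
time_s: 13.6
tool_pos: [0.5372, 0.1236, 0.0197]
ee_rot: [-2.088, -2.346, -0.001]
ft_force: [0.7, -0.3, 0.4]
width: 0.0543
gripper_force: 0.0
```

Run:
```python
from h import *
s=state(); print("tcp",NU(s["tool_pos"]),s["ft_force"])
for n in("wrist","top","scene"):
    c=camera(n); P=cloud(c); cv2.imwrite(f"pics/{n}4.png",c["image"])
    q=P.reshape(-1,3); q=q[~np.isnan(q[:,0])]; U=q[:,:2]@u_; N=q[:,:2]@n_
    for lo in np.arange(.51,.58,.02):
        m=(N>lo)&(N<lo+.02)&(U>.1)&(U<.25); a=U[m&(abs(q[:,2]-.0455)<.003)]; b=U[m&(abs(q[:,2]-.03)<.003)&(U>.17)]
        print(n,round(lo,2),np.round(np.percentile(a,[1,98]),4) if len(a)>9 else 0,np.round(np.percentile(b,[2,98]),4) if len(b)>9 else 0)
```

```text
tcp [0.5478 0.061 ] [ 0.65229098 -0.30497412  0.35360474]
wrist 0.51 [0.1008 0.1762] 0
wrist 0.53 [0.1011 0.1764] 0
wrist 0.55 [0.1012 0.1763] 0
wrist 0.57 [0.1011 0.1762] 0
top 0.51 [0.1028 0.1766] [0.1948 0.2163]
top 0.53 [0.1227 0.1755] [0.1957 0.2172]
top 0.55 [0.1394 0.1777] [0.1965 0.2172]
top 0.57 [0.1554 0.1779] [0.1953 0.2162]
scene 0.51 [0.1026 0.1791] [0.1903 0.2213]
scene 0.53 [0.1015 0.1789] [0.1832 0.2217]
scene 0.55 [0.1033 0.1772] [0.2004 0.2214]
scene 0.57 [0.101  0.1797] [0.1825 0.2221]
```

The tin is about 15 mm from the batten, so I'll creep in and watch the force.

{"name": "move_arm", "arguments": {
  "dp": [
    [-0.0002, 0.002, 0],
    [-0.0004, 0.004, 0],
    [-0.0007, 0.006, 0],
    [-0.0009, 0.008, 0],
    [-0.0011, 0.01, 0],
    [-0.0012, 0.011, 0],
    [-0.0014, 0.012, 0]
  ],
  "rot": [
    [0, 0, 0],
    [0, 0, 0],
    [0, 0, 0],
    [0, 0, 0],
    [0, 0, 0],
    [0, 0, 0],
    [0, 0, 0]
  ],
  "gripper": [-0.23, -0.23, -0.23, -0.23, -0.23, -0.23, -0.23]
}}

```text
time_s: 14.45
tool_pos: [0.5359, 0.1347, 0.0197]
ee_rot: [-2.089, -2.346, 0.0]
ft_force: [0.6, -2.5, -1.1]
width: 0.0539
gripper_force: 0.7
```

{"name": "move_arm", "arguments": {
  "dp": [
    [-0.0001, 0.001, 0],
    [-0.0002, 0.002, 0],
    [-0.0002, 0.002, 0]
  ],
  "rot": [
    [0, 0, 0],
    [0, 0, 0],
    [0, 0, 0]
  ],
  "gripper": [-0.23, -0.23, -0.23]
}}

```text
time_s: 14.75
tool_pos: [0.5357, 0.1369, 0.0198]
ee_rot: [-2.089, -2.346, -0.0]
ft_force: [0.4, -0.8, -1.0]
width: 0.0541
gripper_force: 0.4
```

{"name": "move_arm", "arguments": {
  "dp": [
    [-0.0001, 0.001, 0],
    [-0.0002, 0.002, 0],
    [-0.0002, 0.002, 0]
  ],
  "rot": [
    [0, 0, 0],
    [0, 0, 0],
    [0, 0, 0]
  ],
  "gripper": [-0.23, -0.23, -0.23]
}}

```text
time_s: 15.05
tool_pos: [0.5357, 0.138, 0.0198]
ee_rot: [2.089, 2.345, -0.001]
ft_force: [0.8, -3.5, 0.1]
width: 0.0541
gripper_force: 2.0
```

{"name": "move_arm", "arguments": {
  "dp": [
    [-0.0001, 0.001, 0],
    [-0.0002, 0.002, 0],
    [-0.0002, 0.002, 0],
    [-0.0002, 0.002, 0]
  ],
  "rot": [
    [0, 0, 0],
    [0, 0, 0],
    [0, 0, 0],
    [0, 0, 0]
  ],
  "gripper": [-0.23, -0.23, -0.23, -0.23]
}}

```text
time_s: 15.45
tool_pos: [0.5357, 0.138, 0.0198]
ee_rot: [2.089, 2.343, -0.004]
ft_force: [-0.2, -8.8, 3.2]
width: 0.0539
gripper_force: 4.5
```

The force rose to 8.8 N with no motion, so the tin is against the batten. Next I'll back off, lift clear and check.

{"name": "move_arm", "arguments": {
  "dp": [
    [0.001, -0.008, 0],
    [0.003, -0.025, 0],
    [0.003, -0.03, 0],
    [0.003, -0.03, 0.04],
    [0.003, -0.03, 0.08],
    [0.003, -0.04, 0.12],
    [0.003, -0.07, 0.16],
    [0.003, -0.11, 0.2],
    [0.003, -0.15, 0.22],
    [0.003, -0.15, 0.22]
  ],
  "rot": [
    [0, 0, 0],
    [0, 0, 0],
    [0, 0, 0],
    [0, 0, 0],
    [0, 0, 0],
    [0, 0, 0],
    [0, 0, 0],
    [0, 0, 0],
    [0, 0, 0],
    [0, 0, 0]
  ],
  "gripper": [-0.23, -0.23, -0.23, -0.23, -0.23, -0.23, -0.23, -0.23, -0.23, -0.23]
}}

```text
time_s: 16.45
tool_pos: [0.5402, -0.0152, 0.2431]
ee_rot: [2.094, 2.333, 0.003]
ft_force: [0.9, -0.6, -1.8]
width: 0.0545
gripper_force: 0.0
```

Run:
```python
from h import *
print(state()["tool_pos"])
for n in("top","scene","wrist"):
    c=camera(n); P=cloud(c)
    try: f,k=fit(P,.5475*n_+.135*u_,.085,.042,.049); print(n,f,k,NU(f[:2]/1000))
    except Exception as e: print(n,e)
    if n=="top": cv2.imwrite("pics/end.png",cv2.resize(c["image"][100:290,120:370],(750,570),interpolation=cv2.INTER_CUBIC))
```

```text
[ 0.54020945 -0.01522456  0.24311438]
top [525.9 200.4  90.7 109.6   6.5] 517 [0.5454 0.1386]
scene [529.7 206.3  90.5 106.2   6.4] 620 [0.5499 0.1441]
wrist [532.9 156.1  89.3  14.6   6.7] 1250 [0.5473 0.0938]
```

View pics/end.png

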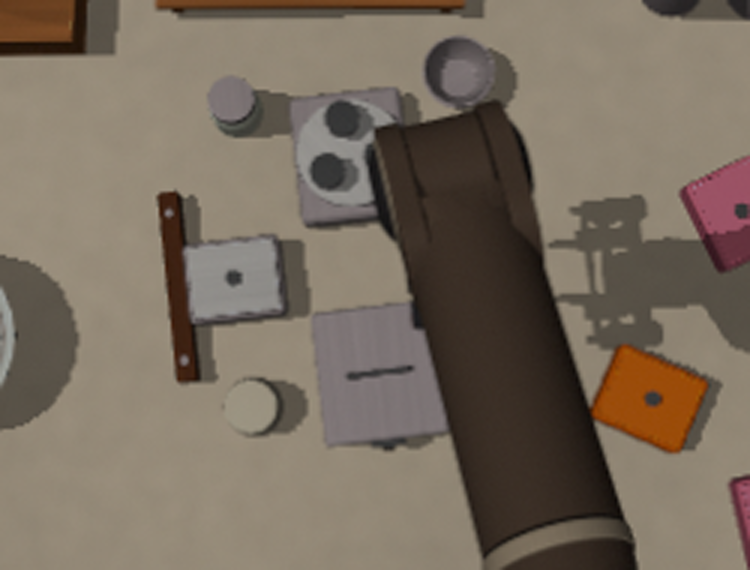

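The picture shows the tin at (235,280), flush and square against the batten at (178,285), with nothing else moved. I'll hand it in.

```bash
python3 -c "
from rig import close_job
print(close_job())"
```

```text
the job is handed in; nothing more can be done
None
```

I pushed the masala tin through the gap until it sat flush and square against the batten; nothing else appears to have moved, the hand is clear, and the job is handed in (no verdict was returned).

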